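# Turn the eccentric cam low and push the shuttle slide home

### The job

On the shuttle fixture, push the cam's lever round with the fingertips until the cam's low point faces the slide and the lever points straight forward, away from the slide. Only then push the slide forward, fully home against its stop, with the workpiece still standing in its nest, and leave the cam at its low point. Do it all by pushing gently with the outside of the fingers: pinch nothing, pick nothing up, and leave the other things on the table where they are.

Things in the scene. Friction and masses are not known exactly. Their poses are not given: they have to be found in the camera images.
- fixture: fixed shuttle fixture on a dark steel base plate 260 (x) x 120 (y) x 12 mm; origin on the table, 15 mm nearer the robot than the plate's centre. Its x axis is the slide's forward direction (away from the robot, towards the cam), z up. Cam axis at x = +75 mm, y = 0. A small sensor bracket, 42 mm tall, stands at x = +20, y = -52 mm
- cam (a joint): angle (rad) of the cam lever about the upright cam axis: 0 = low point faces the slide, lever straight forward along fixture +x, over a white index line. Positive = counter-clockwise from above. Starts at 1.3 to 2.1 (lever on the left, +y), so turn it clockwise. Range -0.9 to 2.4, no stop at 0. Friction 0.3 N m (about 4 N at the paddle); stays where left
- slide (a joint): travel (m) of the follower slide: 0 = back, where it starts; 0.041 = fully home at its forward stop. Friction about 2.5 N, stays where left. Aluminium carriage 85 x 44 mm, top 31 mm above the table; a 12 mm steel roller at its front end meets the cam and is blocked by it unless the cam is within about 0.5 rad of 0
- cam_axis (a point): point on the cam's axis, 48 mm above the table, at the top of a steel boss of 20 mm diameter. The cam below is a steel disc of 72 mm diameter, its centre 20 mm off this axis towards the lever, top 32 mm above the table
- paddle (a point): centre of the cam lever's upright black paddle, 76 mm from the cam axis, 62 mm above the table. Paddle 40 mm (radial) x 10 mm thick, from 38 to 84 mm above the table, on a lever arm 14 mm wide whose top is at 40 mm. x of this frame points outward along the lever, y is normal to the paddle; push the face on its +y side to turn the cam clockwise
- push_face (a point): centre of the rear (robot-side) face of the slide's upright push plate, 55 mm above the table. Plate 50 mm wide, 12 mm thick, top 80 mm above the table. Pushed along fixture +x. 50 mm ahead of it stands the workpiece
- nest (a point): centre of the nest floor on the slide, where the workpiece's underside stands, 31 mm above the table; the rim is 6 mm tall
- workpiece_mid (a point): half-way up the loose stepped aluminium workpiece (28 mm foot diameter, 18 mm neck, 32 mm tall) standing in the slide's nest; its centre 16 mm above the nest floor
- spigot: loose stepped aluminium spigot standing upright, 34 mm foot diameter, 55 mm tall; left (+y) of the fixture's rear half; origin at the centre of its underside
- bushing: loose plain steel bushing standing upright, 26 mm diameter, 42 mm tall; right (-y) of the fixture; origin at the centre of its underside
- collar: loose steel ring lying flat, 44 mm diameter, 18 mm tall; beyond the cam on the right; origin at the centre of its underside
- spacer: loose brass cylinder standing upright, 30 mm diameter, 30 mm tall; right of the push plate; origin at the centre of its underside
- bin: loose open blue parts bin, 150 x 100 x 60 mm, on the far left of the table; origin at the centre of its underside
- driver: loose screwdriver, 190 mm long, lying on the far right of the table, handle towards the robot; origin near its middle
- oilcan: loose white plastic bottle with a black cap, 44 mm diameter, 110 mm tall, on the left of the table; origin at the centre of its underside

How it is judged:
On the way, in this order (a step that is already met when the one before it is completed fails the run):
1. the cam stands at its low point (lever within 0.3 rad of straight forward) while the slide is still back (under 8 mm of travel) (value of joint cam between -0.3 and 0.3 rad and value of joint slide below 0.008 m), for 0.2 s.
2. the slide is pushed fully home (within 3 mm of its stop) with the cam low (value of joint cam between -0.3 and 0.3 rad and value of joint slide above 0.038 m), for 0.2 s.
At the end, for the whole second after the job is handed in: The slide is within 3 mm of its forward stop (travel over 38 mm), the cam is within 0.3 rad of its low point, both at rest, and the workpiece stands upright in its nest on the slide (all of step 2 and velocity of joint slide below 0.005 m/s and velocity of joint cam between -0.05 and 0.05 rad/s and distance between workpiece_mid and nest below 0.022 m and angle between workpiece_mid's own z axis and vertical below 0.15 rad); the robot touches nothing.
It fails at once if the lever is pinched or forced (the fingers press on the cam with over 40 N) (contact force between the fingers and cam above 40 N).
It fails at once if the slide is pinched or forced (the fingers press on it with over 40 N) (contact force between the fingers and slide above 40 N).
It fails at once if the slide is pushed forward (over 8 mm) while the cam is away from its low point (over 0.45 rad) (value of joint slide above 0.008 m and (value of joint cam above 0.45 rad or value of joint cam below -0.45 rad)).
It fails at once if the workpiece is lifted, tipped or knocked out of its nest (not (distance between workpiece_mid and nest below 0.024 m and angle between workpiece_mid's own z axis and vertical below 0.3 rad)).
It fails at once if another thing on the table is lifted or moved by more than 20 mm (distance of any of spigot, bushing, collar, spacer, bin, driver, oilcan from where it was at the start of the episode above 0.02 m).
It also fails if it takes over 48 s, if anything falls off the work surface, if the arm or the gripper's body presses on something with over 40 N, if the wrist force passes 120 N, or if a joint passes its speed limit or range.

### The arm

A 6-joint arm with a two-finger parallel gripper is mounted at the origin on the work surface. World frame = base frame: x ahead of the robot, y to its left, z up, the work surface at z = 0. Lengths are in m, angles in rad, forces in N, time in s.
With the tool pointing down it reaches from about 0.35 to 0.975 m from the base axis. Payload 4.9 kg.
Tool frame: the origin (TCP) lies at the very end of the fingers, on their centre line; the grasp point (between the pads) lies 19 mm behind it; z points along the fingers, y is the direction in which the jaws open and shut (so a half turn about z gives the same grasp; the last joint's range is limited). The gripper opens to 85 mm and grips with 20 to 120 N. Pads are 22 mm wide; open, the fingers measure 114 mm over their backs; the gripper's body (76 mm by 85 mm) begins 54 mm behind the grasp point. The pads swing forward as they close: fully open they stand 13 mm farther back than shut.
Start: joints at [1.066, 0.053, 1.613, -0, 1.476, -0.119], TCP at [0.235, 0.579, 0.231] pointing down, gripper open.
Joint ranges: [-3.01, 3.01], [-1.01, 2.22], [0.06, 2.58], [-1.02, 4.17], [0.09, 2.62], [-3.14, 3.14]. Speed limits (rad/s): [2.57, 2.57, 3.14, 3.14, 3.14, 3.14].

### API

Orientations are given as a unit quaternion [w, x, y, z].
In Python, from plant import state, eyes, job_done gives the robot as it stands.
- The arm moves only by the tool apply_moves, never from a script. Its argument "commands" is a list of rows, each an object with "linear": the shift along the tool's x, y, z in m, a list of three; "delta_rot": the turn, a rotation vector about the tool's x, y, z in degrees, a list of three; "fingers": the closure in counts, from 0 (fully open) to 255 (shut). In form: [{"linear": [x, y, z], "delta_rot": [wx, wy, wz], "fingers": fingers}, ...]. A call has exactly 8 rows; each row is the pose to reach, as a shift and turn from the pose commanded when the call began, along the tool's axes at that moment; what a row does not reach only later rows make up. A row lasts 1/10 s, in which the tool goes at most 50 mm and 8.59 degrees, less where a joint would pass 70% of its speed; a pose out of reach is approached as far as the arm can. A call with a gripper value outside its range is refused whole. The fingers move at their own pace and stop on an object; the grip force is fixed at half the most. Time passes only in rows, so rows that repeat a pose let the fingers close, or fill a call up. It gives the time, the measured TCP pose, the force and the opening at its end, in the units of the state.
- state(): the state, without advancing time (a new reading comes with each control period).
- eyes.grab_frame(name): name is "scene" or "top" or "wrist"; returns the picture (420x560x3 uint8, red, green, blue); there is no depth.
- eyes.camera_params(name): a dict with "fx", "fy", "cx", "cy" (pixels), "k1" (the pictures are not rectified: a ray, as slopes to the right and down, at radius r is drawn at 1 + k1 r^2 times it, then the intrinsics apply), "position" and "rotation" of the camera in the world; the wrist camera has in their place "T_tool_cam" (4x4, takes a point from camera to tool coordinates, whose origin is the TCP and whose axes are the flange's). Camera axes: x right, y down, z forward; pixel columns grow to the right and rows downward; lengths in m; the calibration is good to about 2 mm. A picture is of the moment at which its call begins: read the wrist's pose just before it. camera_params takes no time and is no camera call.
- job_done(): hands the job in, once; it reports no verdict.
The state is a dict: "time": time; "joint_pos": joint angles; "joint_vel": joint speeds; "joint_efforts": joint torques, N m; "tool_pos": TCP position; "tool_rot": TCP orientation; "contact_force": force on the tool from outside, world axes, zero at the start; "ft_torque": the same for the moment, N m; "gripper_width": opening from 0.0 (shut) to 1.0 (fully open).
Only numpy, scipy, OpenCV 4.12 (cv2) and the standard library are available. Lean on these libraries where they do the work, as an engineer would, in place of code of your own. Each camera call takes 0.05 s, during which the arm holds its last target.

## Working session

There is one attempt and no reset: what is moved stays moved. The work goes in short steps, Python scripts to look and compute and a tool call to move; the robot and the scene stay as the last step left them, time stands still between calls to the robot, and variables do not carry over. Pictures are saved under pics/ and viewed, and the job is handed in when it is done.

Besides the shell and the picture viewer there is one more tool, called after ">>>" by a JSON object that holds its "fn" and its "kwargs". apply_moves: Moves the arm, as the interface text tells. Its arguments: {"type":"object","properties":{"commands":{"type":"array","items":{"type":"object","properties":{"linear":{"type":"array","items":{"type":"number"}},"delta_rot":{"type":"array","items":{"type":"number"}},"fingers":{"type":"number"}}}}},"required":["commands"]}

```bash
mkdir -p pics; ls
python3 - <<'E'
from plant import state, eyes
import cv2
s=state();print({k:s[k] for k in('time','tool_pos','tool_rot','gripper_width','contact_force')})
for n in('scene','top'):
    im=eyes.grab_frame(n);cv2.imwrite(f'pics/{n}0.png',im[:,:,::-1]);print(n,eyes.camera_params(n))
print(eyes.camera_params('wrist'))
E
```

```text
pics
{'time': 0.0, 'tool_pos': array([0.23489446, 0.57851409, 0.2300744 ]), 'tool_rot': array([-3.26520283e-04,  1.91728821e-01,  9.81447406e-01, -9.70142685e-04]), 'gripper_width': 0.9975456016221607, 'contact_force': array([ 0.1717466 ,  0.20656762, -0.05748399])}
scene {'fx': 384.4916822199792, 'fy': 384.4916822199792, 'cx': 278.0120863777807, 'cy': 208.4473889819855, 'k1': -0.03469361573801391, 'position': array([ 1.11875822, -0.32739361,  0.72618955]), 'rotation': array([-0.33782204,  0.81038982,  0.44487115, -0.1767322 ])}
top {'fx': 451.88194599529936, 'fy': 451.88194599529936, 'cx': 283.8556176152192, 'cy': 205.67683589362636, 'k1': -0.10206430056318148, 'position': array([0.4416756 , 0.03464311, 1.29251536]), 'rotation': array([-0.0362419 ,  0.71331833, -0.69893248,  0.03683565])}
{'fx': 318.70216630425597, 'fy': 318.70216630425597, 'cx': 281.81493552450075, 'cy': 208.39641326861639, 'k1': -0.07571461793211771, 'T_tool_cam': array([[ 3.03201686e-04, -9.55745393e-01, -2.94194923e-01,
         7.55724525e-02],
       [ 9.99999796e-01,  4.55261626e-04, -4.48384957e-04,
         3.67874126e-04],
       [ 5.62477516e-04, -2.94194727e-01,  9.55745336e-01,
        -1.40922078e-01],
       [ 0.00000000e+00,  0.00000000e+00,  0.00000000e+00,
         1.00000000e+00]])}
```

View pics/scene0.png

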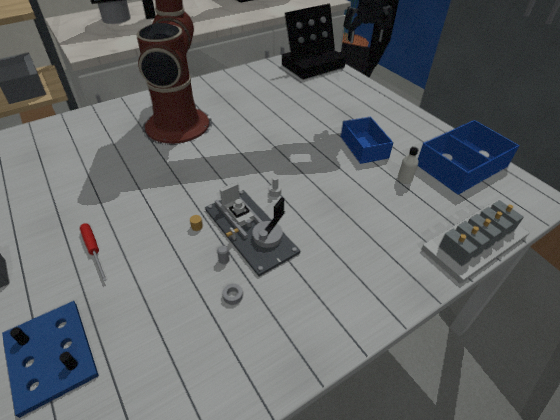

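View pics/top0.png

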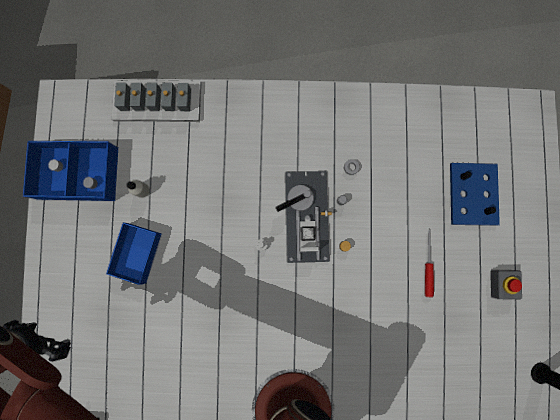

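The top view shows the fixture plate at about (285–330, 170–263), with the cam at (300,197) and the lever pointing left and slightly back, the paddle at (290,203). I'll zoom in on it.

```bash
cat > h.py <<'E'
import numpy as np,cv2
from scipy.spatial.transform import Rotation as R
from plant import state,eyes
def Rq(q): return R.from_quat([q[1],q[2],q[3],q[0]]).as_matrix()
def campose(n,st=None):
    p=eyes.camera_params(n)
    if n=='wrist':
        T=np.eye(4);T[:3,:3]=Rq(st['tool_rot']);T[:3,3]=st['tool_pos'];T=T@p['T_tool_cam']
        return p,T[:3,:3],T[:3,3]
    return p,Rq(p['rotation']),np.array(p['position'])
def ray(n,uv,st=None):
    p,M,c=campose(n,st)
    d=(np.atleast_2d(uv).astype(float)-[p['cx'],p['cy']])/[p['fx'],p['fy']]
    u=d.copy()
    for _ in range(20): u=d/(1+p['k1']*(u**2).sum(1,keepdims=True))
    return c,np.c_[u,np.ones(len(u))]@M.T
def onplane(n,uv,z,st=None):
    c,d=ray(n,uv,st); return c+d*((z-c[2])/d[:,2])[:,None]
def proj(n,P,st=None):
    p,M,c=campose(n,st)
    q=(np.atleast_2d(P)-c)@M; u=q[:,:2]/q[:,2:]
    u=u*(1+p['k1']*(u**2).sum(1,keepdims=True))
    return u*[p['fx'],p['fy']]+[p['cx'],p['cy']]
def tri(items):
    A=np.zeros((3,3));b=np.zeros(3)
    for n,uv,st in items:
        c,d=ray(n,uv,st);d=d[0]/np.linalg.norm(d[0]);Q=np.eye(3)-np.outer(d,d);A+=Q;b+=Q@c
    return np.linalg.solve(A,b)
E
python3 - <<'E'
from h import *
t=cv2.imread('pics/top0.png');s=cv2.imread('pics/scene0.png')
cv2.imwrite('pics/topz.png',cv2.resize(t[155:275,245:375],None,fx=5,fy=5,interpolation=cv2.INTER_CUBIC)[:600,:800])
cv2.imwrite('pics/scz.png',cv2.resize(s[165:285,180:320],None,fx=5,fy=5,interpolation=cv2.INTER_CUBIC))
for z in(0,.012): print(onplane('top',[[287,171],[327,172],[330,262],[288,262]],z))
E
```

```text
[[ 0.67708291  0.0278511   0.        ]
 [ 0.67662704 -0.08830927  0.        ]
 [ 0.4173064  -0.09969322  0.        ]
 [ 0.41505639  0.01987333  0.        ]]
[[ 0.67489733  0.02791416  0.012     ]
 [ 0.6744457  -0.08716775  0.012     ]
 [ 0.41753265 -0.09844601  0.012     ]
 [ 0.41530353  0.02001046  0.012     ]]
```

View pics/topz.png

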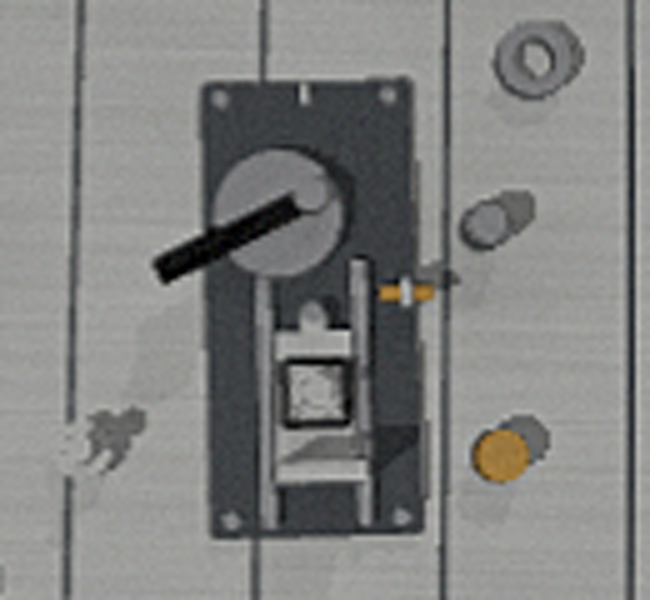

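View pics/scz.png

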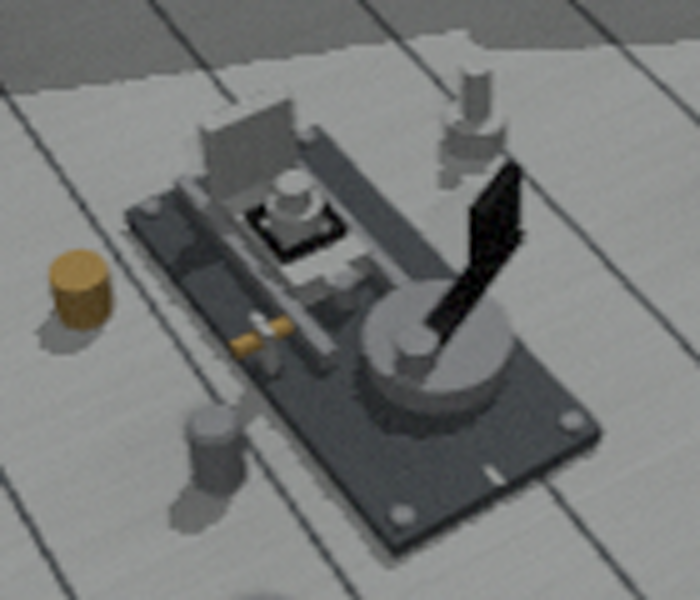

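The plate's bolts are at zoom (220,98), (388,95), (402,517) and (232,520). The boss is at (313,190), and the paddle runs from about (160,272) to (300,200). Next I'll turn these into the fixture frame.

Run:
```python
from h import *
f=lambda a:(np.array(a,float)+.5)/5-.5+[245,155]
g=lambda a:(np.array(a,float)+.5)/5-.5+[180,165]
b=onplane('top',f([[220,98],[388,95],[402,517],[232,520]]),.012)
bs=onplane('scene',g([[573,420],[402,514],[150,207],[310,133]]),.012)
print(b.round(4));print(bs.round(4))
for B in(b,):
    c=B.mean(0);ex=(B[0]+B[1]-B[2]-B[3])[:2];th=np.arctan2(ex[1],ex[0]);print(c,np.degrees(th))
# corners
k=onplane('top',f([[203,85],[411,78],[422,530],[212,536]]),.012)
c2=k.mean(0);ex=(k[0]+k[1]-k[2]-k[3])[:2];th2=np.arctan2(ex[1],ex[0]);print(k.round(4),c2,np.degrees(th2))
th=(th+th2)/2;c=(c+c2)/2
X=np.array([np.cos(th),np.sin(th)]);Y=np.array([-X[1],X[0]]);o=c[:2]-.015*X
print('origin',o,'deg',np.degrees(th))
np.savez('fix.npz',o=o,X=X,Y=Y)
F=lambda P:np.c_[(P[:,:2]-o)@X,(P[:,:2]-o)@Y].round(4)
print('boss',F(onplane('top',f([[313,190]]),.048)),'cam exp .075,0', o+.075*X)
ends=F(onplane('top',f([[158,265],[176,278],[298,196],[304,208]]),.084));print('paddle top',ends)
print('tri paddle outer top', F(tri([('top',f([160,262]),None),('scene',g([515,163]),None)])[None]))
print('spigot',F(onplane('top',f([[75,450]]),.03)),'bushing',F(onplane('top',f([[488,224]]),.042)),'spacer',F(onplane('top',f([[501,455]]),.03)),'collar',F(onplane('top',f([[538,60]]),.018)))
print('pushplate rear edge top',F(onplane('top',f([[276,482],[366,478]]),.08)),'wp',F(onplane('top',f([[315,390]]),.06)))
print('spig scene',F(tri([('top',f([75,445]),None),('scene',g([478,70]),None)])[None]))
```

```text
[[ 0.6657  0.0231  0.012 ]
 [ 0.6695 -0.0734  0.012 ]
 [ 0.4285 -0.0842  0.012 ]
 [ 0.425   0.0117  0.012 ]]
[[ 0.6611  0.0254  0.012 ]
 [ 0.6647 -0.0714  0.012 ]
 [ 0.4247 -0.0821  0.012 ]
 [ 0.4189  0.0171  0.012 ]]
[ 0.54716977 -0.0306696   0.012     ] 2.636574810813514
[[ 0.673   0.0331  0.012 ]
 [ 0.6797 -0.0865  0.012 ]
 [ 0.4214 -0.0956  0.012 ]
 [ 0.4158  0.0228  0.012 ]] [ 0.54748784 -0.03155647  0.012     ] 2.1372963193187386
origin [ 0.53234182 -0.03173775] deg 2.386935565066126
boss [[ 0.0764 -0.0006]] cam exp .075,0 [ 0.60727675 -0.02861417]
paddle top [[0.0327 0.0858]
 [0.0255 0.0763]
 [0.0685 0.0096]
 [0.0619 0.0065]]
tri paddle outer top [[0.0342 0.0849]]
spigot [[-0.0645  0.1348]] bushing [[ 0.056  -0.0983]] spacer [[-0.0725 -0.1028]] collar [[ 0.1529 -0.1337]]
pushplate rear edge top [[-0.0848  0.0251]
 [-0.0837 -0.0231]] wp [[-0.0352  0.0019]]
spig scene [[-0.0628  0.1327]]
```

```bash
cat >> h.py <<'E'
def setfix(o,deg):
    th=np.radians(deg);X=np.array([np.cos(th),np.sin(th)]);np.savez('fix.npz',o=np.array(o),X=X,Y=np.array([-X[1],X[0]]))
def fx():
    d=np.load('fix.npz');return d['o'],d['X'],d['Y']
def W(x,y): o,X,Y=fx();return o+x*X+y*Y
def F(P):
    o,X,Y=fx();P=np.atleast_2d(P)[:,:2];return np.c_[(P-o)@X,(P-o)@Y].round(4)
def goto(x,y,z):
    """fixture mm-frame target -> tool-axis shift & turn"""
    st=state();M=Rq(st['tool_rot']);o,X,Y=fx()
    T=np.array([*W(x,y),z])
    D=np.c_[np.r_[-X,0],np.r_[Y,0],[0,0,-1]]
    print('t',st['time'],'linear',(M.T@(T-st['tool_pos'])).round(4),'rot',np.degrees(R.from_matrix(M.T@D).as_rotvec()).round(2),'fix',F(st['tool_pos']),st['tool_pos'].round(4),'F',st['contact_force'].round(2))
E
python3 - <<'E'
from h import *
setfix([.5298,-.0298],2.39)
goto(-.02,.065,.23)
E
```

```text
t 0.1 linear [-0.457  -0.4018  0.0008] rot [ -0.1   -0.04 -24.49] fix [[-0.2692  0.6201]] [0.2349 0.5786 0.2302] F [ 0.67 -0.59 -0.28]
```

>>> {"fn": "apply_moves", "kwargs": {"commands": [{"linear": [-0.036,-0.032,0],"delta_rot": [0,0,-2],"fingers": 255},{"linear": [-0.072,-0.064,0],"delta_rot": [0,0,-4],"fingers": 255},{"linear": [-0.108,-0.096,0],"delta_rot": [0,0,-6],"fingers": 255},{"linear": [-0.144,-0.128,0],"delta_rot": [0,0,-8],"fingers": 255},{"linear": [-0.18,-0.16,0],"delta_rot": [0,0,-10],"fingers": 255},{"linear": [-0.216,-0.192,0],"delta_rot": [0,0,-12],"fingers": 255},{"linear": [-0.252,-0.224,0],"delta_rot": [0,0,-14],"fingers": 255},{"linear": [-0.288,-0.254,0],"delta_rot": [0,0,-16],"fingers": 255}]}}

```text
time: 0.9
tool_pos: [0.4066, 0.2334, 0.2309]
tool_rot: [-0.0, 0.052, 0.999, -0.0]
contact_force: [1.6, -0.4, 0.0]
gripper_width: -0.0
```

Run:
```python
from h import *
goto(-.02,.065,.23)
```

```text
t 0.9 linear [-0.1208 -0.1875  0.0009] rot [-0.   -0.01 -8.4 ] fix [[-0.1122  0.2681]] [0.4066 0.2334 0.2309] F [ 1.64 -0.36  0.05]
```

>>> {"fn": "apply_moves", "kwargs": {"commands": [{"linear": [-0.023,-0.037,0],"delta_rot": [0,0,-2],"fingers": 255},{"linear": [-0.046,-0.074,0],"delta_rot": [0,0,-4],"fingers": 255},{"linear": [-0.07,-0.11,0],"delta_rot": [0,0,-6],"fingers": 255},{"linear": [-0.095,-0.147,0],"delta_rot": [0,0,-8.4],"fingers": 255},{"linear": [-0.12,-0.187,0],"delta_rot": [0,0,-8.4],"fingers": 255},{"linear": [-0.12,-0.187,0],"delta_rot": [0,0,-8.4],"fingers": 255},{"linear": [-0.12,-0.187,0],"delta_rot": [0,0,-8.4],"fingers": 255},{"linear": [-0.12,-0.187,0],"delta_rot": [0,0,-8.4],"fingers": 255}]}}

```text
time: 1.7
tool_pos: [0.5053, 0.0374, 0.2308]
tool_rot: [-0.0, -0.02, 1.0, 0.0]
contact_force: [-0.2, 0.3, 1.1]
gripper_width: -0.002
```

Run:
```python
from h import *
goto(-.02,.065,.23)
st=state();im=eyes.grab_frame('wrist');cv2.imwrite('pics/w1.png',im[:,:,::-1]);np.save('st1.npy',st,allow_pickle=True)
```

```text
t 1.7 linear [-0.0017 -0.0031  0.0008] rot [ 0.03 -0.05 -0.05] fix [[-0.0217  0.0681]] [0.5053 0.0374 0.2308] F [-0.21  0.34  1.08]
```

View pics/w1.png

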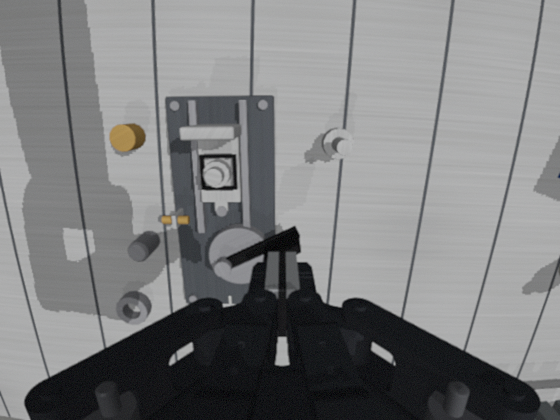

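The wrist view shows the shut fingers at (283,270) and the fixture with bolts near (174,105) and (263,104). The boss is at (222,267), the paddle's outer end at (297,235), and the push plate at (207,132). I'll measure from this.

Run:
```python
from h import *
im=cv2.imread('pics/w1.png')
cv2.imwrite('pics/w1z.png',cv2.resize(im[85:315,120:320],None,fx=2.6,fy=2.6,interpolation=cv2.INTER_CUBIC))
st=np.load('st1.npy',allow_pickle=True).item()
print('bolts',F(onplane('wrist',[[174,105],[263,104],[192,299]],.012,st)),'expect (-100,-48),(-100,48),(140?,-48)')
print('corners',F(onplane('wrist',[[166,97],[273,96]],.012,st)))
print('boss',F(onplane('wrist',[[222,267]],.048,st)))
print('paddle',F(onplane('wrist',[[297,228],[299,236],[243,256]],.084,st)))
print('plate rear',F(onplane('wrist',[[181,128],[234,126]],.08,st)))
print('tip proj',proj('wrist',st['tool_pos'],st))
```

```text
bolts [[-0.1047 -0.049 ]
 [-0.1047  0.0483]
 [ 0.1376 -0.0493]] expect (-100,-48),(-100,48),(140?,-48)
corners [[-0.1132 -0.0571]
 [-0.113   0.0592]]
boss [[0.0717 0.0008]]
paddle [[0.0111 0.0832]
 [0.0194 0.0853]
 [0.0407 0.0301]]
plate rear [[-0.0832 -0.022 ]
 [-0.0844  0.026 ]]
tip proj [[280.8291233  270.42948035]]
```

View pics/w1z.png

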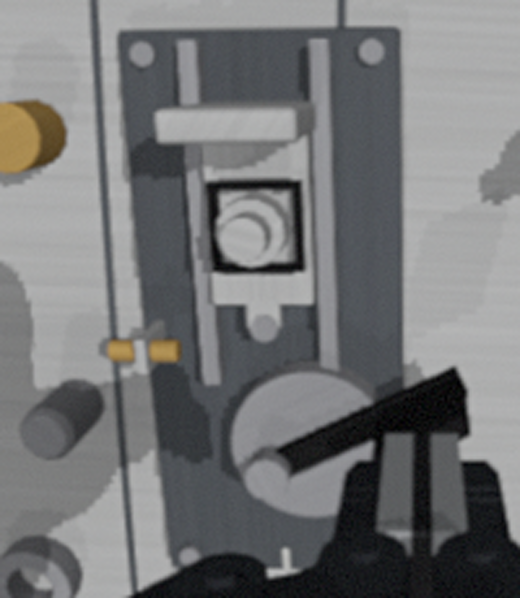

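Run:
```python
from h import *
st=np.load('st1.npy',allow_pickle=True).item()
f=lambda a:(np.array(a,float)+.5)/2.6-.5+[120,85]
print('top far corner',F(onplane('wrist',f([[467,432]]),.084,st)),'bottom',F(onplane('wrist',f([[455,368]]),.038,st)))
ft=lambda a:(np.array(a,float)+.5)/5-.5+[245,155]
print('topview end',F(onplane('top',ft([[158,265],[176,278]]),.084)))
for phi in(2.0,2.05,2.1):
    e=np.array([np.cos(phi),np.sin(phi)]);n=np.array([-e[1],e[0]]);print(phi,[ (np.array([75,0])+96*e+s*n).round(1) for s in(5,-5)])
```

```text
top far corner [[0.0351 0.0858]] bottom [[0.0262 0.083 ]]
topview end [[0.0352 0.0838]
 [0.028  0.0742]]
2.0 [array([30.5, 85.2]), array([39.6, 89.4])]
2.05 [array([26.3, 82.9]), array([35.2, 87.5])]
2.1 [array([22.2, 80.3]), array([30.9, 85.4])]
```

>>> {"fn": "apply_moves", "kwargs": {"commands": [{"linear": [-0.014,-0.01,0.025],"delta_rot": [0,0,0],"fingers": 255},{"linear": [-0.014,-0.01,0.05],"delta_rot": [0,0,0],"fingers": 255},{"linear": [-0.014,-0.01,0.08],"delta_rot": [0,0,0],"fingers": 255},{"linear": [-0.014,-0.01,0.11],"delta_rot": [0,0,0],"fingers": 255},{"linear": [-0.014,-0.01,0.14],"delta_rot": [0,0,0],"fingers": 255},{"linear": [-0.014,-0.01,0.165],"delta_rot": [0,0,0],"fingers": 255},{"linear": [-0.014,-0.01,0.178],"delta_rot": [0,0,0],"fingers": 255},{"linear": [-0.014,-0.01,0.178],"delta_rot": [0,0,0],"fingers": 255}]}}

```text
time: 2.55
tool_pos: [0.5184, 0.0283, 0.0513]
tool_rot: [-0.002, -0.021, 1.0, 0.0]
contact_force: [-0.4, -0.8, -0.3]
gripper_width: 0.001
```

Run:
```python
from h import *
goto(-.008,.058,.052)
st=state();im=eyes.grab_frame('wrist');cv2.imwrite('pics/w2.png',im[:,:,::-1])
im=eyes.grab_frame('scene');cv2.imwrite('pics/s2.png',cv2.resize(im[150:290,170:330,::-1],None,fx=4,fy=4,interpolation=cv2.INTER_CUBIC))
p0=F(st['tool_pos'])[0]*1000
for phi in np.r_[2.05:-0.01:-0.1025]:
    e=np.array([np.cos(phi),np.sin(phi)]);n=np.array([-e[1],e[0]])
    c=np.array([75,0])+76*e+(5+11*abs(n[0])+14.5*abs(n[1]))*n
    d=c-p0;print(round(phi,2),c.round(1),'lin mm',round(-d[0],1),round(d[1],1))
```

```text
t 2.55 linear [-0.001  -0.0006 -0.0007] rot [ 0.04 -0.24 -0.  ] fix [[-0.009   0.0586]] [0.5184 0.0283 0.0513] F [-0.38 -0.8  -0.29]
2.05 [20.9 57.6] lin mm -29.9 -1.0
1.95 [27.9 63.1] lin mm -36.9 4.5
1.84 [35.6 67.9] lin mm -44.6 9.3
1.74 [44.  71.8] lin mm -53.0 13.2
1.64 [52.8 74.6] lin mm -61.8 16.0
1.54 [61.1 76.5] lin mm -70.1 17.9
1.43 [67.6 77.7] lin mm -76.6 19.1
1.33 [74.4 78.4] lin mm -83.4 19.8
1.23 [81.4 78.4] lin mm -90.4 19.8
1.13 [88.5 77.7] lin mm -97.5 19.1
1.02 [95.7 76.3] lin mm -104.7 17.7
0.92 [102.9  74.2] lin mm -111.9 15.6
0.82 [110.1  71.2] lin mm -119.1 12.6
0.72 [117.   67.4] lin mm -126.0 8.8
0.61 [123.7  62.8] lin mm -132.7 4.2
0.51 [129.9  57.3] lin mm -138.9 -1.3
0.41 [135.7  51.1] lin mm -144.7 -7.5
0.31 [140.7  44.1] lin mm -149.7 -14.5
0.2 [145.   36.5] lin mm -154.0 -22.1
0.1 [148.5  28.2] lin mm -157.5 -30.4
-0.0 [151.   19.5] lin mm -160.0 -39.1
```

View pics/w2.png

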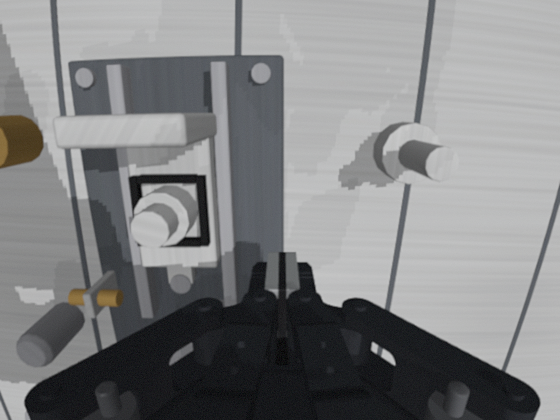

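View pics/s2.png

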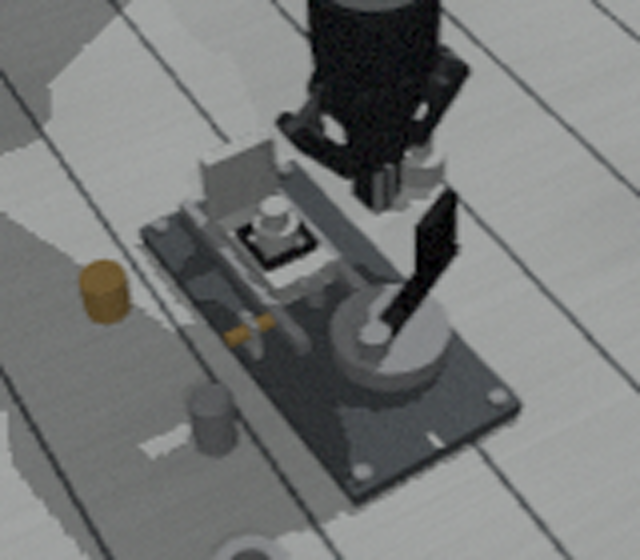

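The tip sits behind the paddle with clear space. I'll start the sweep gently.

>>> {"fn": "apply_moves", "kwargs": {"commands": [{"linear": [-0.012,0,0],"delta_rot": [0,0,0],"fingers": 255},{"linear": [-0.02,-0.001,0],"delta_rot": [0,0,0],"fingers": 255},{"linear": [-0.026,-0.001,0],"delta_rot": [0,0,0],"fingers": 255},{"linear": [-0.031,0,0],"delta_rot": [0,0,0],"fingers": 255},{"linear": [-0.036,0.004,0],"delta_rot": [0,0,0],"fingers": 255},{"linear": [-0.041,0.007,0],"delta_rot": [0,0,0],"fingers": 255},{"linear": [-0.046,0.01,0],"delta_rot": [0,0,0],"fingers": 255},{"linear": [-0.051,0.012,0],"delta_rot": [0,0,0],"fingers": 255}]}}

```text
time: 3.45
tool_pos: [0.5699, 0.0407, 0.0526]
tool_rot: [-0.002, -0.02, 1.0, -0.001]
contact_force: [-2.6, -3.5, 0.5]
gripper_width: -0.001
```

```bash
cat > p.py <<'E'
from h import *
import sys
st=state();print('t',st['time'],'fix',F(st['tool_pos']),st['tool_pos'].round(4),'F',st['contact_force'].round(1))
t=sys.argv[1]
im=eyes.grab_frame('scene');a=cv2.resize(im[150:290,170:330,::-1],(400,350),interpolation=cv2.INTER_CUBIC)
im=eyes.grab_frame('top');cv2.imwrite(f'pics/t{t}_raw.png',im[:,:,::-1]);b=cv2.resize(im[145:275,230:378,::-1],(400,351),interpolation=cv2.INTER_CUBIC)[:350]
cv2.imwrite(f'pics/b{t}.png',np.hstack([a,b]))
E
python3 p.py 3
```

```text
t 3.45 fix [[0.043  0.0688]] [0.5699 0.0407 0.0526] F [-2.6 -3.5  0.5]
```

View pics/b3.png

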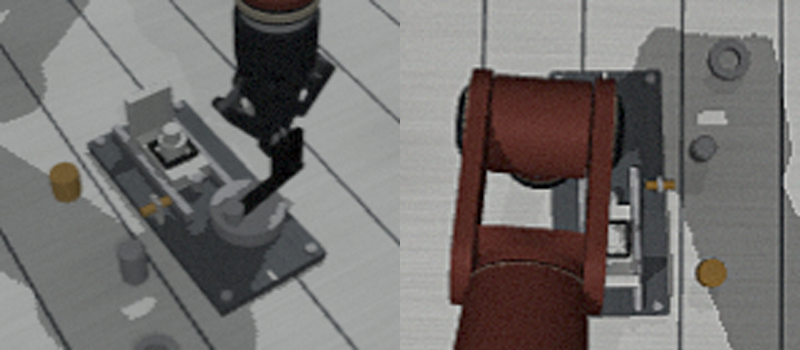

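The left panel shows the fingertips behind the paddle and touching it, with about 4 N of force. I'll continue the sweep.

>>> {"fn": "apply_moves", "kwargs": {"commands": [{"linear": [-0.005,0.002,0],"delta_rot": [0,0,0],"fingers": 255},{"linear": [-0.01,0.004,0],"delta_rot": [0,0,0],"fingers": 255},{"linear": [-0.018,0.006,0],"delta_rot": [0,0,0],"fingers": 255},{"linear": [-0.025,0.007,0],"delta_rot": [0,0,0],"fingers": 255},{"linear": [-0.032,0.008,0],"delta_rot": [0,0,0],"fingers": 255},{"linear": [-0.039,0.008,0],"delta_rot": [0,0,0],"fingers": 255},{"linear": [-0.046,0.007,0],"delta_rot": [0,0,0],"fingers": 255},{"linear": [-0.053,0.006,0],"delta_rot": [0,0,0],"fingers": 255}]}}

```text
time: 4.35
tool_pos: [0.6217, 0.0497, 0.0522]
tool_rot: [-0.003, -0.02, 1.0, 0.0]
contact_force: [-5.4, -1.6, -0.1]
gripper_width: -0.001
```

```bash
python3 p.py 4
```

```text
t 4.35 fix [[0.0952 0.0756]] [0.6217 0.0497 0.0522] F [-5.4 -1.6 -0.1]
```

View pics/b4.png

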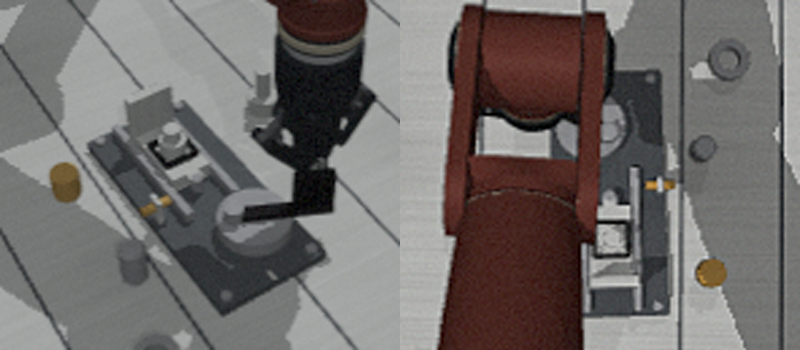

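The paddle follows the tip, and the lever now points left-forward. Continuing.

>>> {"fn": "apply_moves", "kwargs": {"commands": [{"linear": [-0.007,-0.001,0],"delta_rot": [0,0,0],"fingers": 255},{"linear": [-0.013,-0.003,0],"delta_rot": [0,0,0],"fingers": 255},{"linear": [-0.018,-0.006,0],"delta_rot": [0,0,0],"fingers": 255},{"linear": [-0.023,-0.009,0],"delta_rot": [0,0,0],"fingers": 255},{"linear": [-0.028,-0.013,0],"delta_rot": [0,0,0],"fingers": 255},{"linear": [-0.033,-0.017,0],"delta_rot": [0,0,0],"fingers": 255},{"linear": [-0.037,-0.021,0],"delta_rot": [0,0,0],"fingers": 255},{"linear": [-0.041,-0.025,0],"delta_rot": [0,0,0],"fingers": 255}]}}

```text
time: 5.25
tool_pos: [0.664, 0.0272, 0.0524]
tool_rot: [-0.002, -0.02, 1.0, 0.001]
contact_force: [-3.9, 2.7, 0.5]
gripper_width: -0.002
```

```bash
python3 p.py 5
```

```text
t 5.25 fix [[0.1365 0.0514]] [0.664  0.0272 0.0524] F [-3.9  2.7  0.5]
```

View pics/b5.png

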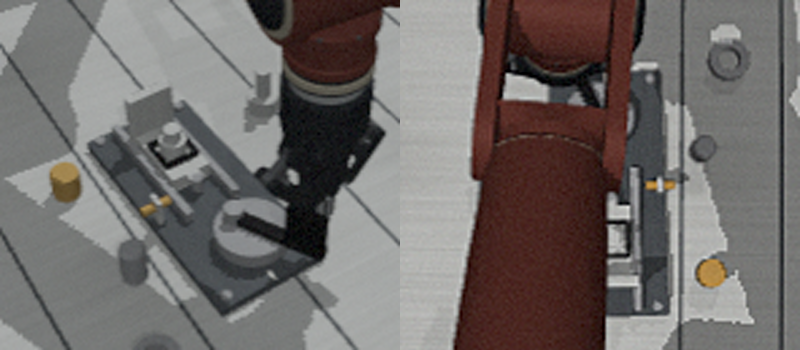

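>>> {"fn": "apply_moves", "kwargs": {"commands": [{"linear": [-0.003,-0.005,0],"delta_rot": [0,0,0],"fingers": 255},{"linear": [-0.006,-0.01,0],"delta_rot": [0,0,0],"fingers": 255},{"linear": [-0.009,-0.015,0],"delta_rot": [0,0,0],"fingers": 255},{"linear": [-0.011,-0.019,0],"delta_rot": [0,0,0],"fingers": 255},{"linear": [-0.012,-0.023,0],"delta_rot": [0,0,0],"fingers": 255},{"linear": [-0.013,-0.026,0],"delta_rot": [0,0,0],"fingers": 255},{"linear": [-0.013,-0.029,0],"delta_rot": [0,0,0],"fingers": 255},{"linear": [-0.013,-0.029,0],"delta_rot": [0,0,0],"fingers": 255}]}}

```text
time: 6.15
tool_pos: [0.6798, -0.0026, 0.0532]
tool_rot: [0.0, -0.02, 1.0, 0.0]
contact_force: [-0.9, 1.9, -2.0]
gripper_width: 0.001
```

```bash
python3 p.py 6
```

```text
t 6.15 fix [[0.151  0.0209]] [ 0.6798 -0.0026  0.0532] F [-0.9  1.9 -2. ]
```

View pics/b6.png

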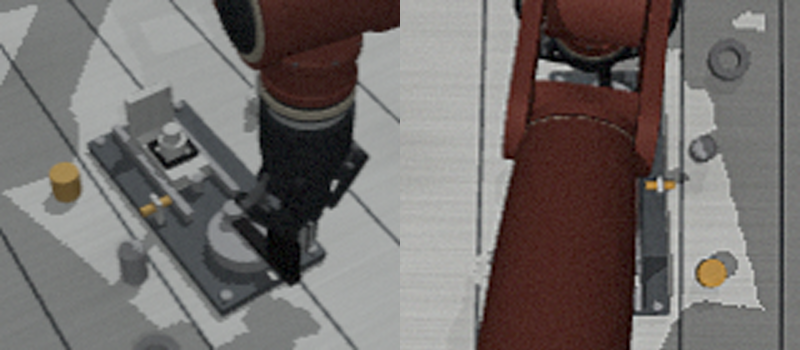

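The lever looks roughly straight forward now. I'll back off to +y, rise, and go behind the push plate to look.

>>> {"fn": "apply_moves", "kwargs": {"commands": [{"linear": [0,0.01,0],"delta_rot": [0,0,0],"fingers": 255},{"linear": [0,0.03,0],"delta_rot": [0,0,0],"fingers": 255},{"linear": [0,0.04,-0.02],"delta_rot": [0,0,0],"fingers": 255},{"linear": [0,0.04,-0.06],"delta_rot": [0,0,0],"fingers": 255},{"linear": [0.02,0.04,-0.1],"delta_rot": [0,0,0],"fingers": 255},{"linear": [0.06,0.04,-0.13],"delta_rot": [0,0,0],"fingers": 255},{"linear": [0.105,0.03,-0.14],"delta_rot": [0,0,0],"fingers": 255},{"linear": [0.15,0.02,-0.14],"delta_rot": [0,0,0],"fingers": 255}]}}

```text
time: 7.05
tool_pos: [0.5296, 0.0123, 0.1973]
tool_rot: [0.004, -0.021, 1.0, -0.001]
contact_force: [1.2, -0.3, 0.1]
gripper_width: 0.001
```

```bash
python3 p.py 7
python3 - <<'E'
from h import *
goto(-.125,0,.19)
st=state();im=eyes.grab_frame('wrist');cv2.imwrite('pics/w7.png',im[:,:,::-1]);np.save('st7.npy',st,allow_pickle=True)
E
```

```text
t 7.05 fix [[0.0016 0.0421]] [0.5296 0.0123 0.1973] F [ 1.2 -0.3  0.1]
t 7.15 linear [ 0.121  -0.0424  0.0026] rot [-0.03 -0.12 -0.1 ] fix [[-0.0039  0.0422]] [0.5241 0.0122 0.1924] F [ 1.    0.44 -1.27]
```

View pics/b7.png

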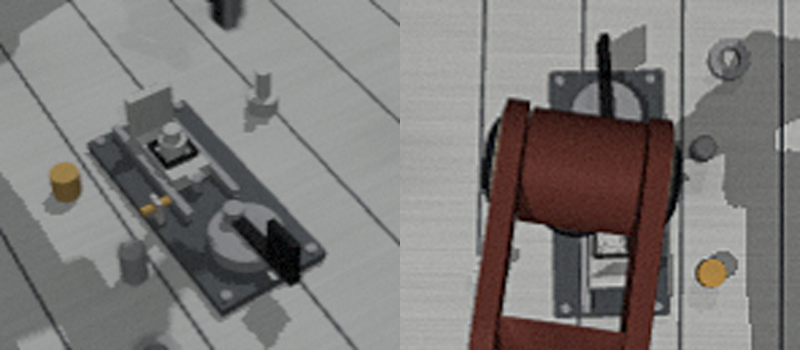

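View pics/w7.png

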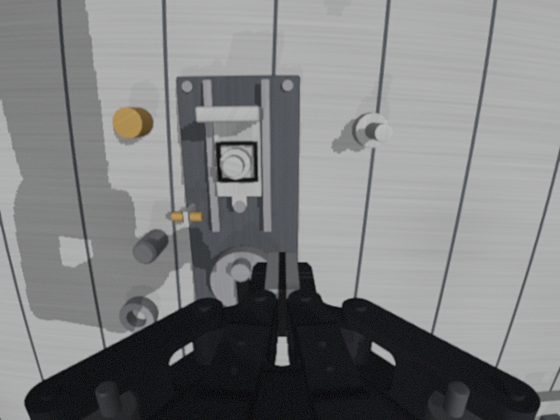

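The top panel shows the lever pointing forward, with the paddle's end at about (602,37) and its inner end at about (608,115). I'll measure the angle from the dark mask.

Run:
```python
from h import *
im=cv2.imread('pics/t7_raw.png');m=(im.max(2)<38).astype(np.uint8);m[:,:296]=0;m[:,316:]=0;m[:155]=0;m[186:]=0
ys,xs=np.nonzero(m);print(len(xs),xs.min(),xs.max(),ys.min(),ys.max())
P=F(onplane('top',np.c_[xs,ys],.084));v=cv2.fitLine(P.astype(np.float32),cv2.DIST_L2,0,.01,.01).ravel();print('dir deg',np.degrees(np.arctan2(v[1],v[0])),P.min(0),P.max(0),P.mean(0), 'from axis', np.degrees(np.arctan2(P.mean(0)[1],P.mean(0)[0]-.077)))
cv2.imwrite('pics/t7z.png',cv2.resize(im[150:200,280:330],None,fx=10,fy=10,interpolation=cv2.INTER_CUBIC))
```

```text
113 303 311 158 185
dir deg 0.940805 [ 0.0947 -0.0125] [0.1692 0.0093] [0.12996814 0.00264867] from axis 2.8626916875829016
```

View pics/t7z.png

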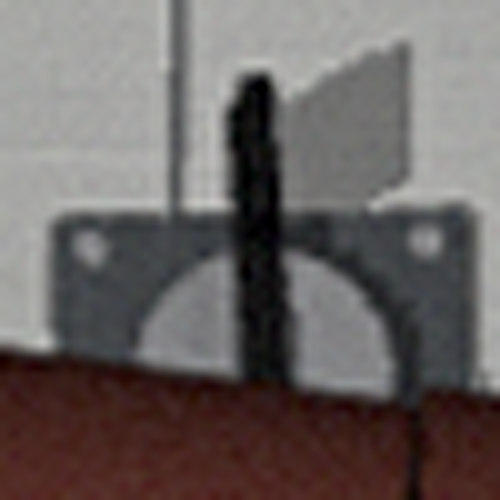

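The cam is at about +0.02 to 0.05 rad, essentially on the index line. Next the tool goes behind the push plate and down.

>>> {"fn": "apply_moves", "kwargs": {"commands": [{"linear": [0.03,-0.012,0],"delta_rot": [0,0,0],"fingers": 255},{"linear": [0.065,-0.025,0],"delta_rot": [0,0,0],"fingers": 255},{"linear": [0.1,-0.038,0],"delta_rot": [0,0,0],"fingers": 255},{"linear": [0.121,-0.042,0],"delta_rot": [0,0,0],"fingers": 255},{"linear": [0.121,-0.042,0.03],"delta_rot": [0,0,0],"fingers": 255},{"linear": [0.121,-0.042,0.06],"delta_rot": [0,0,0],"fingers": 255},{"linear": [0.121,-0.042,0.08],"delta_rot": [0,0,0],"fingers": 255},{"linear": [0.121,-0.042,0.08],"delta_rot": [0,0,0],"fingers": 255}]}}

```text
time: 8.0
tool_pos: [0.4088, -0.0344, 0.1111]
tool_rot: [-0.002, -0.02, 1.0, 0.001]
contact_force: [-0.7, 0.3, -0.8]
gripper_width: 0.004
```

```bash
python3 p.py 8
python3 - <<'E'
from h import *
goto(-.12,0,.05)
st=state();im=eyes.grab_frame('wrist');cv2.imwrite('pics/w8.png',im[:,:,::-1]);np.save('st8.npy',st,allow_pickle=True)
E
```

```text
t 8.0 fix [[-0.1211  0.0004]] [ 0.4088 -0.0344  0.1111] F [-0.7  0.3 -0.8]
t 8.1 linear [0.001  0.0003 0.0643] rot [-0.02  0.06 -0.05] fix [[-0.1191 -0.0003]] [ 0.4108 -0.0351  0.1143] F [ 0.65 -0.19  0.21]
```

View pics/b8.png

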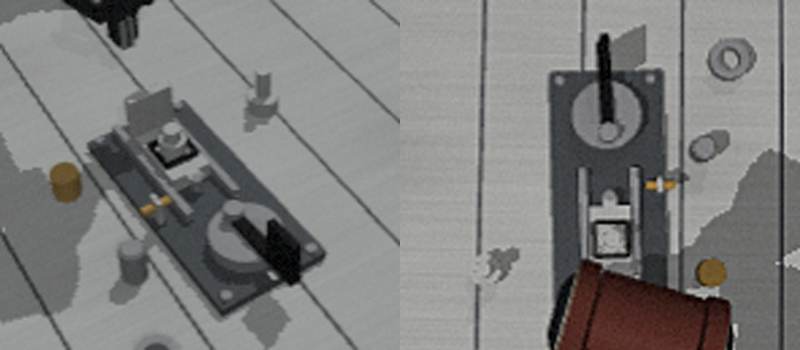

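View pics/w8.png

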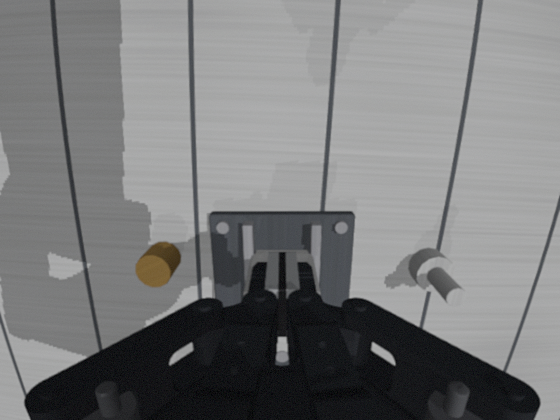

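The tool is centred behind the push plate (fingers at column 283, between rails at 248 and 316). Descending.

>>> {"fn": "apply_moves", "kwargs": {"commands": [{"linear": [0,0,0.02],"delta_rot": [0,0,0],"fingers": 255},{"linear": [0,0,0.04],"delta_rot": [0,0,0],"fingers": 255},{"linear": [0,0,0.055],"delta_rot": [0,0,0],"fingers": 255},{"linear": [0,0,0.062],"delta_rot": [0,0,0],"fingers": 255},{"linear": [-0.005,0,0.062],"delta_rot": [0,0,0],"fingers": 255},{"linear": [-0.01,0,0.062],"delta_rot": [0,0,0],"fingers": 255},{"linear": [-0.015,0,0.062],"delta_rot": [0,0,0],"fingers": 255},{"linear": [-0.018,0,0.062],"delta_rot": [0,0,0],"fingers": 255}]}}

```text
time: 8.95
tool_pos: [0.4292, -0.0348, 0.0525]
tool_rot: [0.001, -0.02, 1.0, -0.0]
contact_force: [-0.2, -0.2, 0.1]
gripper_width: -0.002
```

```bash
python3 p.py 9
```

```text
t 8.95 fix [[-0.1008 -0.0008]] [ 0.4292 -0.0348  0.0525] F [-0.2 -0.2  0.1]
```

View pics/b9.png

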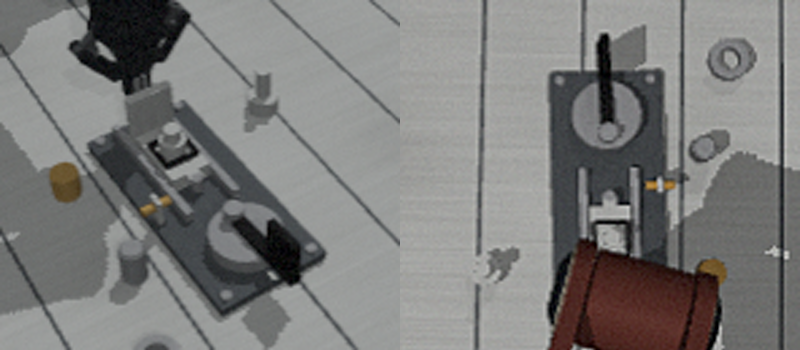

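>>> {"fn": "apply_moves", "kwargs": {"commands": [{"linear": [-0.003,0.001,0],"delta_rot": [0,0,0],"fingers": 255},{"linear": [-0.006,0.001,0],"delta_rot": [0,0,0],"fingers": 255},{"linear": [-0.009,0.001,0],"delta_rot": [0,0,0],"fingers": 255},{"linear": [-0.012,0.001,0],"delta_rot": [0,0,0],"fingers": 255},{"linear": [-0.015,0.001,0],"delta_rot": [0,0,0],"fingers": 255},{"linear": [-0.018,0.001,0],"delta_rot": [0,0,0],"fingers": 255},{"linear": [-0.021,0.001,0],"delta_rot": [0,0,0],"fingers": 255},{"linear": [-0.024,0.001,0],"delta_rot": [0,0,0],"fingers": 255}]}}

```text
time: 9.85
tool_pos: [0.4517, -0.0325, 0.0512]
tool_rot: [-0.0, -0.02, 1.0, 0.0]
contact_force: [-3.4, 0.5, 2.3]
gripper_width: 0.001
```

```bash
python3 p.py 10
```

```text
t 9.85 fix [[-0.0782  0.0006]] [ 0.4517 -0.0325  0.0512] F [-3.4  0.5  2.3]
```

View pics/b10.png

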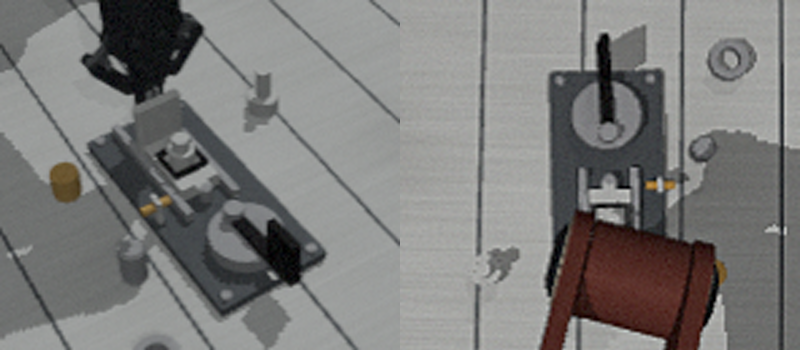

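The slide is moving with the workpiece upright and the force at about 3.4 N. I'll push another 17 mm or so, then go in millimetre steps.

>>> {"fn": "apply_moves", "kwargs": {"commands": [{"linear": [-0.003,0,0],"delta_rot": [0,0,0],"fingers": 255},{"linear": [-0.006,0,0],"delta_rot": [0,0,0],"fingers": 255},{"linear": [-0.009,0,0],"delta_rot": [0,0,0],"fingers": 255},{"linear": [-0.012,0,0],"delta_rot": [0,0,0],"fingers": 255},{"linear": [-0.014,0,0],"delta_rot": [0,0,0],"fingers": 255},{"linear": [-0.016,0,0],"delta_rot": [0,0,0],"fingers": 255},{"linear": [-0.017,0,0],"delta_rot": [0,0,0],"fingers": 255},{"linear": [-0.018,0,0],"delta_rot": [0,0,0],"fingers": 255}]}}

```text
time: 10.75
tool_pos: [0.4696, -0.0319, 0.0512]
tool_rot: [-0.0, -0.02, 1.0, -0.0]
contact_force: [-2.4, -0.3, 0.1]
gripper_width: -0.002
```

```bash
python3 p.py 11
```

```text
t 10.75 fix [[-0.0603  0.0004]] [ 0.4696 -0.0319  0.0512] F [-2.4 -0.3  0.1]
```

View pics/b11.png

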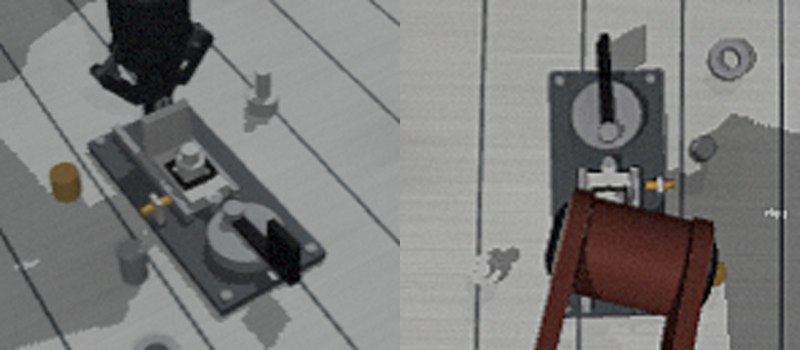

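>>> {"fn": "apply_moves", "kwargs": {"commands": [{"linear": [-0.0005,0,0],"delta_rot": [0,0,0],"fingers": 255},{"linear": [-0.001,0,0],"delta_rot": [0,0,0],"fingers": 255},{"linear": [-0.0015,0,0],"delta_rot": [0,0,0],"fingers": 255},{"linear": [-0.002,0,0],"delta_rot": [0,0,0],"fingers": 255},{"linear": [-0.0025,0,0],"delta_rot": [0,0,0],"fingers": 255},{"linear": [-0.003,0,0],"delta_rot": [0,0,0],"fingers": 255},{"linear": [-0.003,0,0],"delta_rot": [0,0,0],"fingers": 255},{"linear": [-0.003,0,0],"delta_rot": [0,0,0],"fingers": 255}]}}

```text
time: 11.65
tool_pos: [0.4726, -0.0317, 0.0512]
tool_rot: [0.0, -0.02, 1.0, 0.0]
contact_force: [-1.0, -0.6, -1.5]
gripper_width: -0.002
```

>>> {"fn": "apply_moves", "kwargs": {"commands": [{"linear": [-0.0005,0,0],"delta_rot": [0,0,0],"fingers": 255},{"linear": [-0.001,0,0],"delta_rot": [0,0,0],"fingers": 255},{"linear": [-0.0015,0,0],"delta_rot": [0,0,0],"fingers": 255},{"linear": [-0.0015,0,0],"delta_rot": [0,0,0],"fingers": 255},{"linear": [-0.0015,0,0],"delta_rot": [0,0,0],"fingers": 255},{"linear": [-0.0015,0,0],"delta_rot": [0,0,0],"fingers": 255},{"linear": [-0.0015,0,0],"delta_rot": [0,0,0],"fingers": 255},{"linear": [-0.0015,0,0],"delta_rot": [0,0,0],"fingers": 255}]}}

```text
time: 12.45
tool_pos: [0.4741, -0.0317, 0.0513]
tool_rot: [0.0, -0.02, 1.0, 0.0]
contact_force: [-2.0, -0.3, -1.8]
gripper_width: -0.002
```

>>> {"fn": "apply_moves", "kwargs": {"commands": [{"linear": [-0.0005,0,0],"delta_rot": [0,0,0],"fingers": 255},{"linear": [-0.001,0,0],"delta_rot": [0,0,0],"fingers": 255},{"linear": [-0.001,0,0],"delta_rot": [0,0,0],"fingers": 255},{"linear": [-0.001,0,0],"delta_rot": [0,0,0],"fingers": 255},{"linear": [-0.001,0,0],"delta_rot": [0,0,0],"fingers": 255},{"linear": [-0.001,0,0],"delta_rot": [0,0,0],"fingers": 255},{"linear": [-0.001,0,0],"delta_rot": [0,0,0],"fingers": 255},{"linear": [-0.001,0,0],"delta_rot": [0,0,0],"fingers": 255}]}}

```text
time: 13.25
tool_pos: [0.4751, -0.0316, 0.0513]
tool_rot: [0.0, -0.02, 1.0, -0.0]
contact_force: [-2.6, -0.4, -0.9]
gripper_width: -0.0
```

>>> {"fn": "apply_moves", "kwargs": {"commands": [{"linear": [-0.0005,0,0],"delta_rot": [0,0,0],"fingers": 255},{"linear": [-0.001,0,0],"delta_rot": [0,0,0],"fingers": 255},{"linear": [-0.001,0,0],"delta_rot": [0,0,0],"fingers": 255},{"linear": [-0.001,0,0],"delta_rot": [0,0,0],"fingers": 255},{"linear": [-0.001,0,0],"delta_rot": [0,0,0],"fingers": 255},{"linear": [-0.001,0,0],"delta_rot": [0,0,0],"fingers": 255},{"linear": [-0.001,0,0],"delta_rot": [0,0,0],"fingers": 255},{"linear": [-0.001,0,0],"delta_rot": [0,0,0],"fingers": 255}]}}

```text
time: 14.05
tool_pos: [0.476, -0.0316, 0.0514]
tool_rot: [-0.0, -0.02, 1.0, 0.0]
contact_force: [-4.8, 0.5, 2.0]
gripper_width: -0.004
```

```bash
python3 p.py 12
```

```text
t 14.05 fix [[-0.0539  0.0004]] [ 0.476  -0.0316  0.0514] F [-4.8  0.5  2. ]
```

View pics/b12.png

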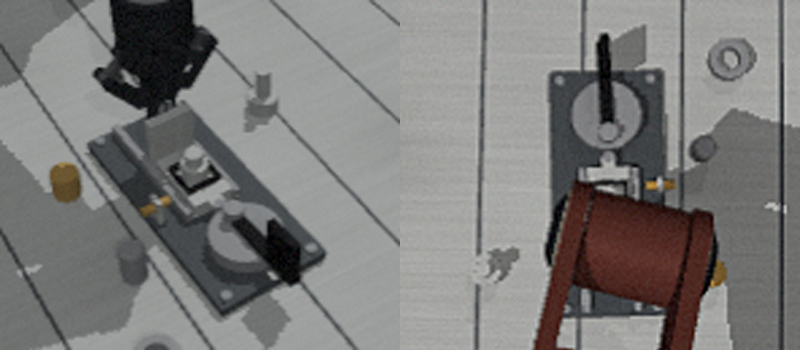

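>>> {"fn": "apply_moves", "kwargs": {"commands": [{"linear": [-0.0005,0,0],"delta_rot": [0,0,0],"fingers": 255},{"linear": [-0.001,0,0],"delta_rot": [0,0,0],"fingers": 255},{"linear": [-0.001,0,0],"delta_rot": [0,0,0],"fingers": 255},{"linear": [-0.001,0,0],"delta_rot": [0,0,0],"fingers": 255},{"linear": [-0.001,0,0],"delta_rot": [0,0,0],"fingers": 255},{"linear": [-0.001,0,0],"delta_rot": [0,0,0],"fingers": 255},{"linear": [-0.001,0,0],"delta_rot": [0,0,0],"fingers": 255},{"linear": [-0.001,0,0],"delta_rot": [0,0,0],"fingers": 255}]}}

```text
time: 14.95
tool_pos: [0.4759, -0.0316, 0.0513]
tool_rot: [-0.002, -0.02, 1.0, -0.0]
contact_force: [-10.4, -0.2, 5.1]
gripper_width: 0.005
```

The tool has stopped and the force has risen to 10 N, as expected at the stop. One more gentle step will confirm it.

>>> {"fn": "apply_moves", "kwargs": {"commands": [{"linear": [-0.0005,0,0],"delta_rot": [0,0,0],"fingers": 255},{"linear": [-0.0005,0,0],"delta_rot": [0,0,0],"fingers": 255},{"linear": [-0.0005,0,0],"delta_rot": [0,0,0],"fingers": 255},{"linear": [-0.0005,0,0],"delta_rot": [0,0,0],"fingers": 255},{"linear": [-0.0005,0,0],"delta_rot": [0,0,0],"fingers": 255},{"linear": [-0.0005,0,0],"delta_rot": [0,0,0],"fingers": 255},{"linear": [-0.0005,0,0],"delta_rot": [0,0,0],"fingers": 255},{"linear": [-0.0005,0,0],"delta_rot": [0,0,0],"fingers": 255}]}}

```text
time: 15.75
tool_pos: [0.4759, -0.0316, 0.0513]
tool_rot: [-0.002, -0.02, 1.0, -0.0]
contact_force: [-12.8, -0.0, 7.0]
gripper_width: 0.001
```

>>> {"fn": "apply_moves", "kwargs": {"commands": [{"linear": [0.004,0,0],"delta_rot": [0,0,0],"fingers": 255},{"linear": [0.015,0,0],"delta_rot": [0,0,0],"fingers": 255},{"linear": [0.03,0,0],"delta_rot": [0,0,0],"fingers": 255},{"linear": [0.04,0,-0.02],"delta_rot": [0,0,0],"fingers": 255},{"linear": [0.045,0,-0.05],"delta_rot": [0,0,0],"fingers": 255},{"linear": [0.045,0,-0.09],"delta_rot": [0,0,0],"fingers": 255},{"linear": [0.045,0,-0.13],"delta_rot": [0,0,0],"fingers": 255},{"linear": [0.045,0.02,-0.15],"delta_rot": [0,0,0],"fingers": 255}]}}

```text
time: 16.55
tool_pos: [0.4338, -0.0147, 0.2062]
tool_rot: [0.004, -0.019, 1.0, -0.001]
contact_force: [1.0, 0.1, 0.3]
gripper_width: -0.003
```

```bash
python3 p.py 13
python3 - <<'E'
from h import *
st=state();im=eyes.grab_frame('wrist');cv2.imwrite('pics/w13.png',im[:,:,::-1]);np.save('st13.npy',st,allow_pickle=True)
E
```

```text
t 16.55 fix [[-0.0953  0.0191]] [ 0.4338 -0.0147  0.2062] F [1.  0.1 0.3]
```

View pics/b13.png

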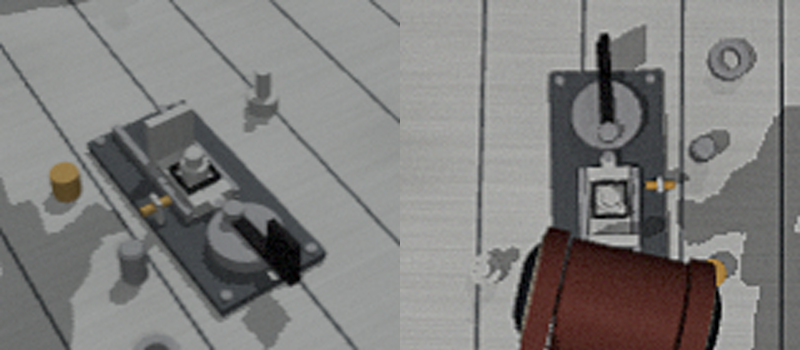

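View pics/w13.png

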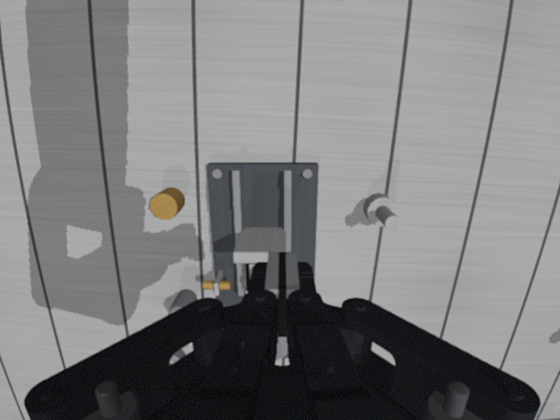

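The slide is forward with the workpiece upright in its nest at top-panel (609,199), and the lever still points forward. I'll measure the travel and cam angle.

Run:
```python
from h import *
a=cv2.imread('pics/top0.png');b=cv2.imread('pics/t13_raw.png')
tpl=a[212:242,296:320]
r=cv2.matchTemplate(b[190:260,290:326],tpl,cv2.TM_CCOEFF_NORMED);_,mx,_,l=cv2.minMaxLoc(r);print('match',mx,l)
for n,(y0,y1) in (('top0',(220,245)),('t13_raw',(205,232))):
    im=cv2.imread(f'pics/{n}.png');g=im.max(2)[y0:y1,298:318]
    m=(g<60).astype(np.uint8);ys,xs=np.nonzero(m);c=[298+(xs.min()+xs.max())/2,y0+(ys.min()+ys.max())/2];print(n,len(xs),c,F(onplane('top',[c],.037)))
im=b;m=(im.max(2)<38).astype(np.uint8);m[:,:298]=0;m[:,314:]=0;m[:155]=0;m[190:]=0
ys,xs=np.nonzero(m);P=F(onplane('top',np.c_[xs,ys],.084));v=cv2.fitLine(P.astype(np.float32),cv2.DIST_L2,0,.01,.01).ravel();print('cam dir rad',np.arctan2(v[1],v[0]),P.mean(0))
cv2.imwrite('pics/t13z.png',np.hstack([cv2.resize(x[150:270,280:335],None,fx=5,fy=5,interpolation=cv2.INTER_CUBIC) for x in(cv2.imread('pics/t8_raw.png'),b)]))
```

```text
match 0.6989495754241943 (6, 7)
top0 74 [np.float64(307.5), np.float64(230.0)] [[-0.0245 -0.0014]]
t13_raw 84 [np.float64(309.0), np.float64(218.0)] [[ 0.0088 -0.0064]]
cam dir rad 0.028302848 [0.12435736 0.00241938]
```

View pics/t13z.png

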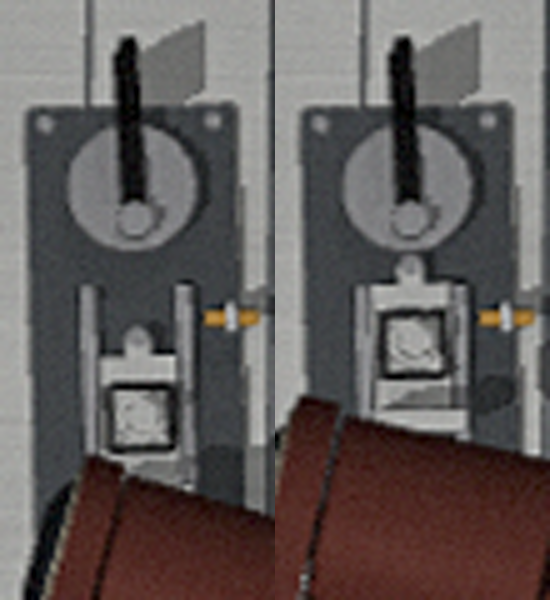

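The nest moved about 15 raw pixels at about 2.8 mm each, so about 41 ± 2 mm. The force stop and the tool travel agree with that, and the cam is at about 0.03 rad. Handing in.

```bash
python3 -c "
from plant import state,job_done
s=state();print(s['time'],s['contact_force'],s['joint_vel'].round(4))
job_done()"
```

```text
16.7 [-0.61278792 -0.56269405 -0.78414834] [-0.0154  0.0374  0.0545 -0.0092 -0.001  -0.0048]
the job is handed in; nothing more can be done
```

I turned the cam's lever clockwise from about 2.05 rad to straight forward with the shut fingertips, with readings of about 6 N at most. Then I pushed the slide forward until it hit its stop, backed the tool clear and handed the job in at 16.7 s. No verdict was reported.

**Cam:** the last top view put it at about 0.03 rad, against a limit of 0.3. It was about the same before and after the slide push.

**Slide:** it stopped moving while the push force rose from about 3 N to 13 N. By hand measurement on the top view the nest moved about 42 mm and the roller about 40 mm. Tool travel from the measured starting face gives about 41 mm, which is fully home.

**Workpiece and other things:** in the last images the workpiece stands upright in its nest. The loose parts round the fixture that are in view look unmoved. I did not check the bin, driver or oil can again at the end, but the arm never worked low near them.

**Checks that disagreed:**
- An automatic nest-position measure from colour masks gave 33 mm of travel. In the second image it appears to have caught shadow and arm pixels, so I set it aside in favour of the zoomed view and the force stop.
- A template match of the slide scored only 0.70, so I did not use it.
- The top and scene cameras differed by about 4–5 mm on the fixture's position. I used the average, and the wrist camera agreed with that to about 2 mm on the plate bolts (3 mm on the cam boss).

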